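# Sort the mixed cups by clay onto the ware boards

## Task

Four small cups of three different clays have got mixed up at the front of the potter's bench. Sort them by clay for their separate firings: stand each cup upright on the small ware board that already carries the bowl of the same clay (both black cups with the black bowl, the white cup with the white bowl, the red cup with the red bowl), its foot wholly on the board and with a visible gap, seen from above, to the bowl and to the other cup. The ware is unfired and fragile: set every cup down gently, knock nothing over, and leave the bowls where they stand.

Things in the scene. Friction and masses are not known exactly. Their poses are not given: they have to be found in the camera images.
- cup_black_tall: tall narrow black clay cup, no handle, open top, standing upright; 72 mm tall, 52 mm across outside at the rim (widest), wall tapering to 49 mm near the flat foot, foot 44 mm across, wall 4 mm, about 150 g. Origin: centre of the foot's underside; z up its axis; round, so yaw means nothing. Pinch it from above across the outside, at mid-height or a little higher.
- cup_black_low: low wide black clay cup, no handle, open top, standing upright; 42 mm tall, 60 mm across outside at the rim (widest), wall tapering to 56 mm near the flat foot, foot 48 mm across, wall 4 mm, about 90 g. Origin: centre of the foot's underside; z up its axis; round, so yaw means nothing. Pinch it from above across the outside, at mid-height or a little higher.
- cup_white: white clay cup, no handle, open top, standing upright; 58 mm tall, 58 mm across outside at the rim (widest), wall tapering to 50 mm near the flat foot, foot 44 mm across, wall 4 mm, about 120 g. Origin: centre of the foot's underside; z up its axis; round, so yaw means nothing. Pinch it from above across the outside, at mid-height or a little higher.
- cup_red: brick-red clay cup, no handle, open top, standing upright; 52 mm tall, 56 mm across outside at the rim (widest), wall tapering to 52 mm near the flat foot, foot 46 mm across, wall 4 mm, about 120 g. Origin: centre of the foot's underside; z up its axis; round, so yaw means nothing. Pinch it from above across the outside, at mid-height or a little higher.
- board_black: pale wooden ware board, 200 (its x) x 160 (its y) x 18 mm thick, fixed flat on the bench: the one carrying the black bowl (the three boards look alike). Origin: centre of its underside, so its top is at z = +18 mm. The bowl stands about 50 mm from the middle towards +x, within 15 mm of the centreline; the -x half, nearer the robot, is empty.
- board_white: pale wooden ware board, 200 (its x) x 160 (its y) x 18 mm thick, fixed flat on the bench: the one carrying the white bowl (the three boards look alike). Origin: centre of its underside, so its top is at z = +18 mm. The bowl stands about 50 mm from the middle towards +x, within 15 mm of the centreline; the -x half, nearer the robot, is empty.
- board_red: pale wooden ware board, 200 (its x) x 160 (its y) x 18 mm thick, fixed flat on the bench: the one carrying the red bowl (the three boards look alike). Origin: centre of its underside, so its top is at z = +18 mm. The bowl stands about 50 mm from the middle towards +x, within 15 mm of the centreline; the -x half, nearer the robot, is empty.
- bowl_black: black clay bowl with flared side, standing loose and upright on board_black; 88 mm across the rim, 48 mm tall, foot 48 mm across, about 220 g. Origin: centre of the foot's underside; z up. It stays where it is.
- bowl_white: white clay bowl with flared side, standing loose and upright on board_white; 88 mm across the rim, 48 mm tall, foot 48 mm across, about 220 g. Origin: centre of the foot's underside; z up. It stays where it is.
- bowl_red: red clay bowl with flared side, standing loose and upright on board_red; 88 mm across the rim, 48 mm tall, foot 48 mm across, about 220 g. Origin: centre of the foot's underside; z up. It stays where it is.
Mind the look-alikes: they are no part of the job. Leave any purple look-alike of the cup_white alone.

How it is judged:
By the outcome, as a careful person would: the job done as asked, in the order asked, and still so for the second after the job is handed in, with the robot touching nothing.
It also fails if it takes over 112 s, if anything falls off the work surface, if the arm or the gripper's body presses on something with over 40 N, if the wrist force passes 120 N, or if a joint passes its speed limit or range.

## Robot

A 6-joint arm with a two-finger parallel gripper is mounted at the origin on the work surface. World frame = base frame: x ahead of the robot, y to its left, z up, the work surface at z = 0. Lengths are in m, angles in rad, forces in N, time in s.
With the tool pointing down it reaches from about 0.375 to 0.9 m from the base axis. Payload 3.1 kg.
Tool frame: the origin (TCP) lies on the centre line of the jaws, within the pads' length; the fingertips stand 17 mm ahead of it and the grasp point (between the pads) lies 2 mm behind it; y points along the fingers, z is the direction in which the jaws open and shut, and the axes are right-handed (so a half turn about y gives the same grasp; the last joint's range is limited). The gripper opens to 85 mm and grips with 20 to 120 N. Pads are 22 mm wide; open, the fingers measure 114 mm over their backs; the gripper's body (76 mm by 85 mm) begins 54 mm behind the grasp point. The pads swing forward as they close: fully open they stand 13 mm farther back than shut.
Start: joints at [-1.462, 0.527, 1.433, -0, 1.181, -0.178], TCP at [0.177, -0.599, 0.248] pointing down, gripper open.
Joint ranges: [-3.08, 3.08], [-0.75, 2.2], [0.22, 2.44], [-1.43, 4.57], [0, 2.65], [-2.85, 2.85]. Speed limits (rad/s): [2.79, 2.79, 3.14, 3.14, 3.14, 3.14].

## Interface

Orientations are given as a unit quaternion [x, y, z, w].
In Python, from station import manip gives the robot as it stands.
- The arm moves only by the shell command python3 -m handwheel 'ROWS' [FORCE]. ROWS is JSON, one flat list of numbers, 7 for each row, row after row: the shift along the tool's x, y, z in cm, then the turn, a rotation vector about the tool's x, y, z in rad, then the finger opening in cm, from 0 to 8.54. A call has 1 to 10 rows; each row is the pose to reach, as a shift and turn from the pose commanded when the call began, along the tool's axes at that moment; what a row does not reach only later rows make up. A row lasts 1/12 s, in which the tool goes at most 41.7 mm and 7.16 degrees, less where a joint would pass 70% of its speed; a pose out of reach is approached as far as the arm can. A call with a gripper value outside its range is refused whole. The fingers move at their own pace and stop on an object; FORCE is the grip in N (left out, the last holds). Time passes only in rows, so rows that repeat a pose let the fingers close. It gives the time, the measured TCP pose, the force and the opening at its end, in the units of the state.
- manip.sense(): the state, without advancing time (a new reading comes with each control period).
- manip.snapshot(name): name is "scene" or "top" or "wrist"; returns a dict with "frame" (384x512x3 uint8, red, green, blue), "depth" (384x512 float32, m along the optical axis (not along the pixel's ray), 0 where there is no reading), "camera_matrix" (3x3 intrinsics, pixels), "k1" (the pictures are not rectified: a ray, as slopes to the right and down, at radius r is drawn at 1 + k1 r^2 times it, then the intrinsics apply), "rvec" (rotation vector, rad) and "tvec" (3), from world to camera coordinates, as OpenCV has them. Camera axes: x right, y down, z forward; pixel columns grow to the right and rows downward; lengths in m; the calibration is good to about 2 mm. A picture is of the moment at which its call begins.
- manip.sign_off(): hands the job in, once; it reports no verdict.
The state is a dict: "t": time; "q": joint angles; "qd": joint speeds; "tau": joint torques, N m; "tcp_pos": TCP position; "tool_rot": TCP orientation; "force": force on the tool from outside, world axes, zero at the start; "ft_torque": the same for the moment, N m; "finger_gap": opening from 0.0 (shut) to 1.0 (fully open).
Only numpy, scipy, OpenCV 4.12 (cv2) and the standard library are available. Lean on these libraries where they do the work, as an engineer would, in place of code of your own. Each camera call takes 0.05 s, during which the arm holds its last target.

## Working session

There is one attempt and no reset: what is moved stays moved. The work goes in short steps, Python scripts to look and compute and a shell command to move; the robot and the scene stay as the last step left them, time stands still between calls to the robot, and variables do not carry over. Pictures are saved under pics/ and viewed, and the job is handed in when it is done.

```bash
ls; mkdir -p pics
cat > h.py <<'E'
import numpy as np, cv2
from station import manip
def snap(n):
    d=manip.snapshot(n); return d
def save(d,f): cv2.imwrite('pics/'+f,cv2.cvtColor(d['frame'],cv2.COLOR_RGB2BGR))
E
python3 - <<'E'
from h import *
s=manip.sense(); print(s)
for n in ['scene','top','wrist']:
    d=snap(n); save(d,n+'0.png'); np.savez(n+'0.npz',**d); print(n,d['camera_matrix'].round(1).tolist(),d['k1'],d['rvec'],d['tvec'])
E
```

```text
pics
{'t': 0.0, 'q': array([-1.46150403e+00,  5.28503982e-01,  1.43390704e+00,  4.37108698e-05,
        1.18139899e+00, -1.78497992e-01]), 'qd': array([1.76666534e-04, 2.02843175e-04, 1.63184807e-03, 1.93766296e-03,
       8.92264934e-06, 3.97583581e-04]), 'tau': array([-9.24420237e-04, -4.42359102e+01, -1.78027207e+01, -4.00850140e-04,
        8.36447318e-03, -2.64303779e-07]), 'tcp_pos': array([ 0.1773613 , -0.59859605,  0.24730884]), 'tool_rot': array([-0.10135117,  0.7005822 , -0.69901622,  0.10143398]), 'force': array([-0.24137427,  0.71604639, -0.16460358]), 'ft_torque': array([ 0.03587642,  0.06671134, -0.01300739]), 'finger_gap': 0.9988833061498013}
scene [[387.0, 0.0, 256.9], [0.0, 387.0, 181.6], [0.0, 0.0, 1.0]] -0.04312293841420201 [ 1.50296297  1.76900922 -0.93116891] [ 0.06673181 -0.23349146  1.38241596]
top [[379.6, 0.0, 251.2], [0.0, 379.6, 192.5], [0.0, 0.0, 1.0]] 0.04278697740629407 [ 2.1233514  -2.17520055  0.11808695] [0.01396706 0.48433313 0.83321187]
wrist [[275.7, 0.0, 255.4], [0.0, 275.7, 188.6], [0.0, 0.0, 1.0]] -0.021535188853445086 [-2.30064339  1.71864965  0.27994017] [-0.62447728 -0.0412498   0.38068308]
```

View pics/scene0.png

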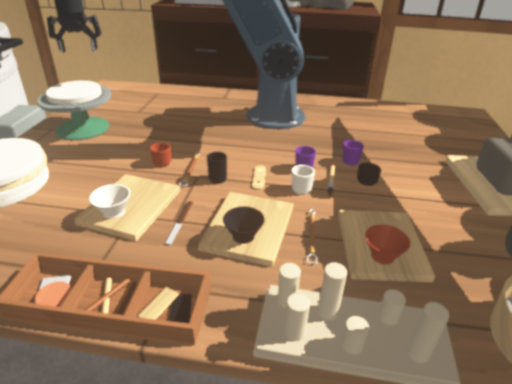

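View pics/top0.png

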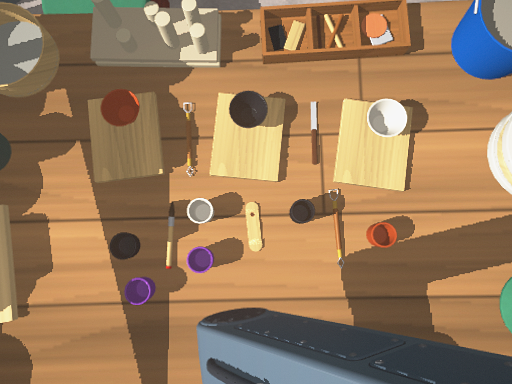

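View pics/wrist0.png

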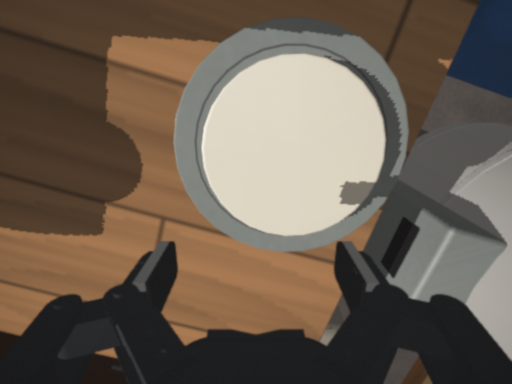

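Candidates in the top view:
- black tall cup (302,211)
- black low cup (124,245)
- white cup (200,210)
- red cup (381,235)
- purple look-alikes (201,259) and (139,291), to be left alone
- bowls: red (120,107), black (248,109), white (387,117)

Next I'll measure these by mask and ray casting.

```bash
cat >> h.py <<'E'
def rays(d,px):
    K=d['camera_matrix'];k1=float(d['k1']);px=np.atleast_2d(np.asarray(px,float))
    u=cv2.undistortPoints(px.reshape(-1,1,2),K,np.array([k1,0,0,0.])).reshape(-1,2)
    R=cv2.Rodrigues(np.asarray(d['rvec'],float))[0];t=np.asarray(d['tvec'],float).ravel()
    v=np.c_[u,np.ones(len(u))]@R; return -R.T@t, v   # v per unit depth
def onplane(d,px,z):
    c,v=rays(d,px); return c+v*((z-c[2])/v[:,2])[:,None]
def withdepth(d):
    h,w=d['depth'].shape; g=np.stack(np.meshgrid(np.arange(w),np.arange(h)),-1).reshape(-1,2)
    c,v=rays(d,g); return (c+v*d['depth'].reshape(-1,1)).reshape(h,w,3)
E
python3 - <<'E'
from h import *
d=dict(np.load('top0.npz')); P=withdepth(d)
f=d['frame']
obj={'bt':(302,211,.072,.052),'bl':(124,245,.042,.060),'w':(200,210,.058,.058),'r':(381,235,.052,.056),'pur1':(201,259,.058,.058),'pur2':(139,291,.058,.058),'Bb':(248,109,.066,.088),'Bw':(387,117,.066,.088),'Br':(120,107,.066,.088)}
for n,(u,v,h,dia) in obj.items():
    r=32
    y0,x0=max(v-r,0),max(u-r,0)
    sub=P[y0:v+r,x0:u+r]; 
    m=(np.abs(sub[...,2]-h)<.007)
    nc,lab,st,ce=cv2.connectedComponentsWithStats(m.astype(np.uint8),connectivity=8)
    k=1+np.argmax(st[1:,4]); ys,xs=np.where(lab==k)
    q=sub[ys,xs]
    c2,R=cv2.minEnclosingCircle(np.c_[xs,ys].astype(np.float32))
    w=onplane(d,[[c2[0]+x0,c2[1]+y0]],h)[0]
    (cw,Rw)=cv2.minEnclosingCircle((onplane(d,np.c_[xs+x0,ys+y0],h)[:,:2]*1000).astype(np.float32))
    print(n,'ztop',np.percentile(sub[...,2],99).round(3),'pix',len(q),'c',np.round(cw,1),'dia mm',round(2*Rw,1),'exp',dia*1000,'col',f[v,u],'reach',np.hypot(*cw).round())
# boards: z ~ 18mm
m=(np.abs(P[...,2]-.018)<.006).astype(np.uint8); hsv=cv2.cvtColor(f,cv2.COLOR_RGB2HSV)
m[200:]=0;m[:85]=0
m=cv2.morphologyEx(m,cv2.MORPH_OPEN,np.ones((5,5)))
cs,_=cv2.findContours(m,cv2.RETR_EXTERNAL,cv2.CHAIN_APPROX_NONE)
for c in cs:
    if cv2.contourArea(c)<1500: continue
    w=onplane(d,c.reshape(-1,2),.018)[:,:2]*1000
    rr=cv2.minAreaRect(w.astype(np.float32)); print('board',np.round(rr[0],1),np.round(rr[1],1),round(rr[2],1),np.round(cv2.boxPoints(rr)).tolist())
E
```

```text
bt ztop 0.074 pix 139 c [ 437.2 -108. ] dia mm 52.0 exp 52.0 col [73 62 57] reach 450.0
bl ztop 0.043 pix 184 c [373. 288.] dia mm 60.1 exp 60.0 col [57 49 47] reach 471.0
w ztop 0.059 pix 154 c [444.8 114.8] dia mm 56.7 exp 58.0 col [173 165 153] reach 459.0
r ztop 0.053 pix 181 c [ 384.5 -281.2] dia mm 57.9 exp 56.0 col [125  66  45] reach 476.0
pur1 ztop 0.06 pix 170 c [339.1 115.8] dia mm 56.6 exp 58.0 col [104  63 118] reach 358.0
pur2 ztop 0.059 pix 192 c [276.4 248.3] dia mm 58.1 exp 58.0 col [ 98  58 114] reach 372.0
Bb ztop 0.068 pix 342 c [668.8   4.3] dia mm 86.3 exp 88.0 col [64 54 46] reach 669.0
Bw ztop 0.068 pix 370 c [ 639.9 -300.5] dia mm 88.3 exp 88.0 col [247 247 247] reach 707.0
Br ztop 0.068 pix 363 c [680.3 292.4] dia mm 88.3 exp 88.0 col [109  56  38] reach 740.0
board [ 593.3 -283. ] [160.5 201.4] 80.5 [[481.0, -346.0], [679.0, -379.0], [706.0, -221.0], [507.0, -187.0]]
board [619.1   7.6] [159.4 199. ] 83.0 [[511.0, -59.0], [708.0, -84.0], [728.0, 75.0], [530.0, 99.0]]
board [627.7 297.7] [202.5 160.4] 5.8 [[519.0, 367.0], [535.0, 208.0], [736.0, 228.0], [720.0, 388.0]]
```

Run:
```python
from h import *
im=cv2.imread('pics/top0.png')[180:310,90:420]; cv2.imwrite('pics/crop0.png',cv2.resize(im,(792,312),interpolation=cv2.INTER_CUBIC))
from scipy.spatial.transform import Rotation as R
print(R.from_quat(manip.sense()['tool_rot']).as_matrix().round(3))
```

```text
[[-0.959 -0.     0.284]
 [-0.284  0.002 -0.959]
 [-0.    -1.    -0.002]]
```

View pics/crop0.png

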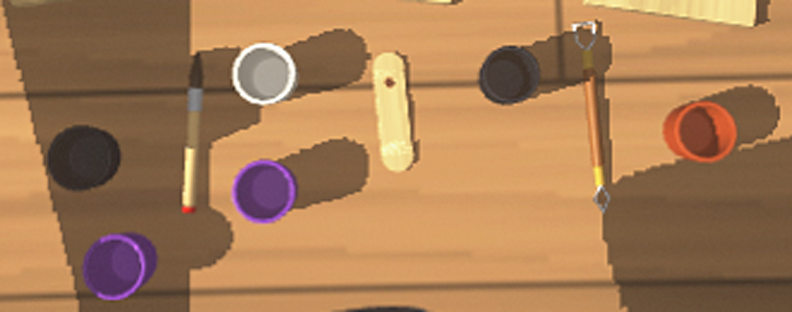

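The crop shows tall black (302,211), low black (124,245), white (200,210) and red (381,235). Both purple cups are distinct from the white one. Rim diameters, heights and boards all match the given sizes. I'll set the jaws along world x, after which tool shift = [-dy, -dz, +dx], and go to the red cup first.

```bash
cat > go.py <<'E'
import sys; from h import *
from scipy.spatial.transform import Rotation as R
s=manip.sense(); M=R.from_quat(s['tool_rot']).as_matrix()
p=s['tcp_pos']; t=np.array([float(a) for a in sys.argv[1:4]])/1000
az=np.deg2rad(float(sys.argv[4]) if len(sys.argv)>4 else 0)
z=np.array([np.cos(az),np.sin(az),0]);y=np.array([0,0,-1.]);T=np.c_[np.cross(y,z),y,z]
print('t',round(s['t'],2),'p',p.round(4),'F',s['force'].round(1),'gap',round(s['finger_gap']*85,1),'shift cm',(M.T@(t-p)*100).round(2),'turn',R.from_matrix(M.T@T).as_rotvec().round(3))
E
python3 go.py 384.5 -281.2 200
```

```text
t 0.15 p [ 0.1774 -0.5987  0.2475] F [-0.2  0.4 -0.5] gap 85.0 shift cm [-28.87   4.81 -24.56] turn [ 1.000e-03 -1.283e+00 -1.000e-03]
```

```bash
python3 -m handwheel '[0,-6,0,0,0,0,8.5, 0,-6,0,0,0,0,8.5, -28.9,-3,-24.6,0,-1.283,0,8.5, -28.9,-3,-24.6,0,-1.283,0,8.5, -28.9,-3,-24.6,0,-1.283,0,8.5, -28.9,-3,-24.6,0,-1.283,0,8.5, -28.9,-3,-24.6,0,-1.283,0,8.5, -28.9,-3,-24.6,0,-1.283,0,8.5, -28.9,-3,-24.6,0,-1.283,0,8.5, -28.9,-3,-24.6,0,-1.283,0,8.5]' 30; python3 go.py 384.5 -281.2 110
```

```text
t: 0.98
tcp_pos: [0.3595, -0.319, 0.2818]
tool_rot: [-0.426, 0.564, -0.564, 0.426]
force: [0.8, 0.2, -0.4]
finger_gap: 0.992
t 0.98 p [ 0.3595 -0.319   0.2818] F [ 0.8  0.2 -0.4] gap 84.3 shift cm [-4.31 17.18  1.37] turn [ 0.    -0.277 -0.   ]
```

```bash
python3 -m handwheel '[-3.5,16,1.1,0,-0.277,0,8.5, -3.5,16,1.1,0,-0.277,0,8.5, -3.5,16,1.1,0,-0.277,0,8.5, -3.5,16,1.1,0,-0.277,0,8.5, -3.5,16,1.1,0,-0.277,0,8.5, -3.5,16,1.1,0,-0.277,0,8.5, -3.5,16,1.1,0,-0.277,0,8.5]'; python3 go.py 384.5 -281.2 30
python3 - <<'E'
from h import *
d=snap('wrist'); save(d,'w1.png')
E
```

```text
t: 1.57
tcp_pos: [0.3799, -0.2916, 0.1234]
tool_rot: [0.499, -0.501, 0.502, -0.498]
force: [0.8, -0.2, -0.8]
finger_gap: 0.997
t 1.57 p [ 0.3799 -0.2916  0.1234] F [ 0.8 -0.2 -0.8] gap 84.8 shift cm [-1.06  9.34  0.44] turn [-0.002 -0.006  0.002]
```

View pics/w1.png

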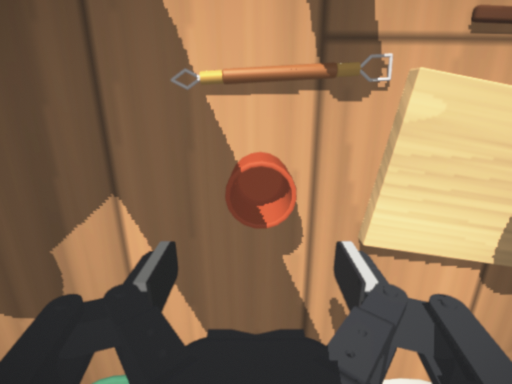

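The wrist view shows the red cup at (261,190), lined up with the jaws. I'll cross-check its position from this second view.

```bash
cat > wz.py <<'E'
import sys; from h import *
# wrist rim centre: u v approx, h, from depth at rim height
def rim(d,u,v,h,r=60):
    P=withdepth(d); y0,x0=max(v-r,0),max(u-r,0); sub=P[y0:v+r,x0:u+r]
    m=(np.abs(sub[...,2]-h)<.006)&(d['depth'][y0:v+r,x0:u+r]>0)
    nc,lab,st,ce=cv2.connectedComponentsWithStats(m.astype(np.uint8),connectivity=8)
    k=1+np.argmax(st[1:,4]); ys,xs=np.where(lab==k)
    c,R=cv2.minEnclosingCircle((onplane(d,np.c_[xs+x0,ys+y0],h)[:,:2]*1000).astype(np.float32))
    return np.round(c,1),round(2*R,1)
if __name__=='__main__':
    d=snap(sys.argv[1]); save(d,sys.argv[5]) if len(sys.argv)>5 else 0
    print(rim(d,int(sys.argv[2]),int(sys.argv[3]),float(sys.argv[4])))
E
python3 wz.py wrist 261 190 0.052; python3 go.py 384.5 -281.2 30
```

```text
(array([ 383.5, -282.1]), 55.8)
t 1.67 p [ 0.3803 -0.2924  0.1247] F [-0.3 -0.5 -0.6] gap 84.5 shift cm [-1.17  9.47  0.37] turn [-0.004 -0.007  0.005]
```

```bash
python3 -m handwheel '[-1.1,0,0.4,0,-0.007,0,8.5, -1.1,2,0.4,0,-0.007,0,8.5, -1.1,4,0.4,0,-0.007,0,8.5, -1.1,6,0.4,0,-0.007,0,8.5, -1.1,8,0.4,0,-0.007,0,8.5, -1.1,9.4,0.4,0,-0.007,0,8.5, -1.1,9.4,0.4,0,-0.007,0,8.5, -1.1,9.4,0.4,0,-0.007,0,8.5]'; python3 go.py 384 -281.6 30
```

```text
t: 2.33
tcp_pos: [0.3837, -0.2796, 0.0291]
tool_rot: [0.5, -0.499, 0.5, -0.5]
force: [-0.7, -0.4, -0.2]
finger_gap: 0.996
t 2.33 p [ 0.3837 -0.2796  0.0291] F [-0.7 -0.4 -0.2] gap 84.7 shift cm [ 0.21 -0.09  0.02] turn [-0.001  0.001  0.001]
```

```bash
python3 -m handwheel '[0.2,0,0,0,0,0,6.5, 0.2,0,0,0,0,0,5.5, 0.2,0,0,0,0,0,4.5, 0.2,0,0,0,0,0,4.5, 0.2,0,0,0,0,0,4.5, 0.2,0,0,0,0,0,4.5, 0.2,0,0,0,0,0,4.5,0.2,0,0,0,0,0,4.5]' 30; python3 go.py 384 -281.6 30
```

```text
t: 3.0
tcp_pos: [0.384, -0.2824, 0.0298]
tool_rot: [0.5, -0.499, 0.501, -0.5]
force: [-0.5, -0.5, 7.5]
finger_gap: 0.636
t 3.0 p [ 0.384  -0.2824  0.0298] F [-0.5 -0.5  7.5] gap 54.1 shift cm [-0.08 -0.02  0.  ] turn [-0.002  0.001  0.003]
```

Gripped at 54.1 mm, as expected. Lifting.

```bash
python3 -m handwheel '[0,-1,0,0,0,0,4.5, 0,-3,0,0,0,0,4.5, 0,-6,0,0,0,0,4.5, 0,-10,0,0,0,0,4.5, 0,-14,0,0,0,0,4.5, 0,-17,0,0,0,0,4.5, 0,-17,0,0,0,0,4.5,0,-17,0,0,0,0,4.5]'; python3 go.py 568 291.8 130
python3 - <<'E'
from h import *
d=snap('scene'); save(d,'s1.png')
E
```

```text
t: 3.67
tcp_pos: [0.3839, -0.2819, 0.2005]
tool_rot: [0.5, -0.498, 0.502, -0.5]
force: [-1.0, 0.6, -0.8]
finger_gap: 0.636
t 3.67 p [ 0.3839 -0.2819  0.2005] F [-1.   0.6 -0.8] gap 54.0 shift cm [-57.38   6.87  18.45] turn [-0.004  0.001  0.004]
```

View pics/s1.png

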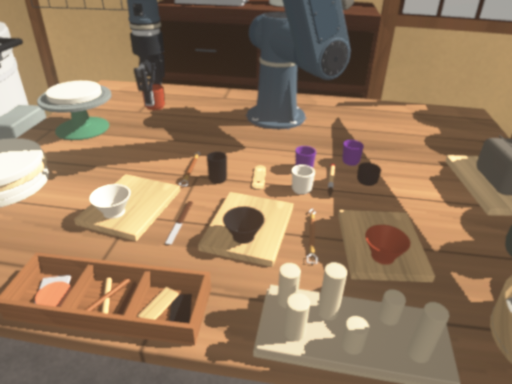

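The red cup is held upright at (157,95) in the scene view. Carrying it to the red board.

```bash
python3 -m handwheel '[-2,0,0.6,0,0,0,4.5, -5,0,1.6,0,0,0,4.5, -9,0,2.9,0,0,0,4.5, -13,0,4.2,0,0,0,4.5, -17,0,5.5,0,0,0,4.5, -21,0,6.8,0,0,0,4.5, -25,0,8,0,0,0,4.5, -29,0,9.3,0,0,0,4.5, -32,0,10.3,0,0,0,4.5, -34,0,11,0,0,0,4.5]'; python3 go.py 568 291.8 130
```

```text
t: 4.55
tcp_pos: [0.4917, 0.0622, 0.1959]
tool_rot: [0.502, -0.501, 0.498, -0.5]
force: [-0.3, 0.0, -0.7]
finger_gap: 0.639
t 4.55 p [0.4917 0.0622 0.1959] F [-0.3  0.  -0.7] gap 54.4 shift cm [-22.92   6.59   7.74] turn [ 0.005  0.004 -0.001]
```

```bash
python3 -m handwheel '[-2,0,0.6,0,0,0,4.5, -5,0,1.6,0,0,0,4.5, -9,0,2.9,0,0,0,4.5, -13,0,4.2,0,0,0,4.5, -17,0,5.5,0,0,0,4.5, -20,0,6.5,0,0,0,4.5, -22,0,7.2,0,0,0,4.5, -22.7,0,7.4,0,0,0,4.5, -22.7,0,7.4,0,0,0,4.5, -22.7,0,7.4,0,0,0,4.5]'; python3 go.py 568 291.8 53
```

```text
t: 5.38
tcp_pos: [0.5652, 0.2849, 0.1959]
tool_rot: [0.502, -0.5, 0.499, -0.499]
force: [0.0, -0.8, -0.9]
finger_gap: 0.639
t 5.38 p [0.5652 0.2849 0.1959] F [ 0.  -0.8 -0.9] gap 54.3 shift cm [-0.72 14.29  0.35] turn [0.005 0.002 0.002]
```

```bash
python3 -m handwheel '[-0.7,1,0.3,0.005,0.002,0,4.5, -0.7,4,0.3,0.005,0.002,0,4.5, -0.7,7,0.3,0.005,0.002,0,4.5, -0.7,10,0.3,0.005,0.002,0,4.5, -0.7,12,0.3,0.005,0.002,0,4.5, -0.7,13.3,0.3,0.005,0.002,0,4.5, -0.7,13.8,0.3,0.005,0.002,0,4.5, -0.7,13.8,0.3,0.005,0.002,0,4.5, -0.7,13.8,0.3,0.005,0.002,0,4.5]'; python3 go.py 568 291.8 48
python3 - <<'E'
from h import *
d=snap('scene'); save(d,'s2.png'); d=snap('top'); save(d,'t2.png')
E
```

```text
t: 6.13
tcp_pos: [0.5705, 0.2926, 0.0607]
tool_rot: [0.498, -0.499, 0.502, -0.501]
force: [-0.6, 0.0, -1.8]
finger_gap: 0.642
t 6.13 p [0.5705 0.2926 0.0607] F [-0.6  0.  -1.8] gap 54.6 shift cm [ 0.08  1.27 -0.26] turn [-0.006 -0.002 -0.   ]
```

Run:
```python
import cv2
a=cv2.imread('pics/s2.png')[190:290,320:450];cv2.imwrite('pics/s2c.png',cv2.resize(a,None,fx=4,fy=4))
```

```text
(no output)
```

View pics/s2c.png

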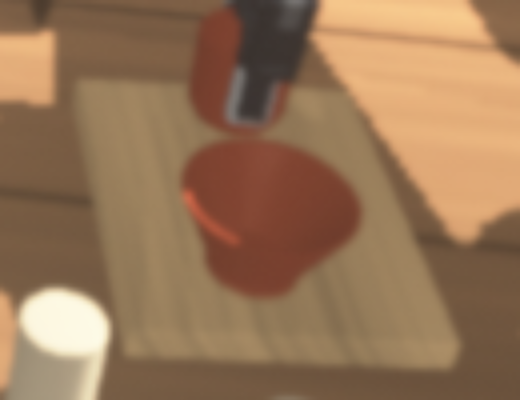

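```bash
python3 -m handwheel '[0,0.3,-0.2,-0.004,0,0,4.5, 0,0.6,-0.2,-0.004,0,0,4.5, 0,0.8,-0.2,-0.004,0,0,4.5, 0,0.9,-0.2,-0.004,0,0,4.5, 0,0.9,-0.2,-0.004,0,0,4.5, 0,0.9,-0.2,-0.004,0,0,4.5]'; python3 go.py 568 291.8 48
```

```text
t: 6.73
tcp_pos: [0.5678, 0.2928, 0.051]
tool_rot: [0.5, -0.5, 0.5, -0.5]
force: [0.0, -0.1, -1.1]
finger_gap: 0.639
t 6.73 p [0.5678 0.2928 0.051 ] F [ 0.  -0.1 -1.1] gap 54.3 shift cm [0.1  0.3  0.02] turn [-0.001 -0.001  0.   ]
```

```bash
python3 -m handwheel '[0,0.1,0,0,0,0,4.5, 0,0.1,0,0,0,0,4.5, 0,0.2,0,0,0,0,4.5, 0,0.2,0,0,0,0,4.5]'; python3 go.py 568 291.8 48
```

```text
t: 7.07
tcp_pos: [0.5678, 0.2928, 0.0489]
tool_rot: [0.5, -0.5, 0.5, -0.5]
force: [0.2, 0.3, -0.8]
finger_gap: 0.644
t 7.07 p [0.5678 0.2928 0.0489] F [ 0.2  0.3 -0.8] gap 54.7 shift cm [0.1  0.09 0.02] turn [-0.001 -0.001  0.   ]
```

```bash
python3 -m handwheel '[0,0.05,0,0,0,0,4.5, 0,0.1,0,0,0,0,4.5, 0,0.1,0,0,0,0,4.5]'; python3 -m handwheel '[0,0.05,0,0,0,0,4.5, 0,0.1,0,0,0,0,4.5, 0,0.1,0,0,0,0,4.5]'
```

```text
t: 7.32
tcp_pos: [0.5678, 0.2928, 0.048]
tool_rot: [0.499, -0.5, 0.501, -0.5]
force: [-0.4, 0.8, -0.7]
finger_gap: 0.64
t: 7.57
tcp_pos: [0.5678, 0.2929, 0.0479]
tool_rot: [0.499, -0.5, 0.501, -0.5]
force: [-1.2, -0.2, 4.6]
finger_gap: 0.639
```

Gentle contact at 4.6 N. Releasing to 7 cm, then straight up.

```bash
python3 -m handwheel '[0,0,0,0,0,0,5.6, 0,0,0,0,0,0,5.8, 0,0,0,0,0,0,6.2, 0,0,0,0,0,0,6.6, 0,0,0,0,0,0,7.0, 0,0,0,0,0,0,7.0, 0,0,0,0,0,0,7.0]'; python3 -m handwheel '[0,-1,0,0,0,0,7, 0,-3,0,0,0,0,7, 0,-6,0,0,0,0,7, 0,-10,0,0,0,0,7, 0,-14,0,0,0,0,7, 0,-16,0,0,0,0,7, 0,-16,0,0,0,0,7]'; python3 go.py 373 288 140;python3 - <<'E'
from h import *
d=snap('scene'); save(d,'s3.png'); d=snap('top'); save(d,'t3.png')
E
```

```text
t: 8.15
tcp_pos: [0.5678, 0.2928, 0.0469]
tool_rot: [0.5, -0.5, 0.5, -0.5]
force: [0.9, -0.5, -0.7]
finger_gap: 0.817
t: 8.73
tcp_pos: [0.5711, 0.294, 0.2144]
tool_rot: [-0.495, 0.498, -0.503, 0.504]
force: [0.1, -0.6, 0.2]
finger_gap: 0.817
t 8.73 p [0.5711 0.294  0.2144] F [ 0.1 -0.6  0.2] gap 69.5 shift cm [  0.65   7.17 -19.91] turn [-0.014 -0.001 -0.004]
```

View pics/s3.png

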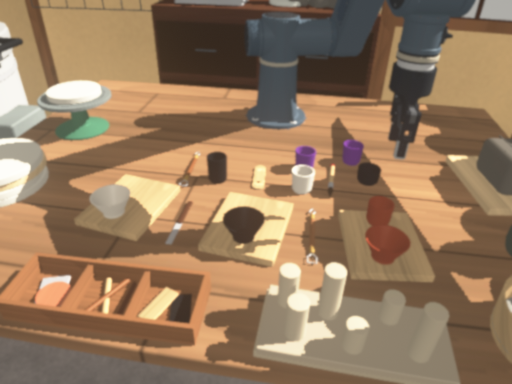

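View pics/t3.png

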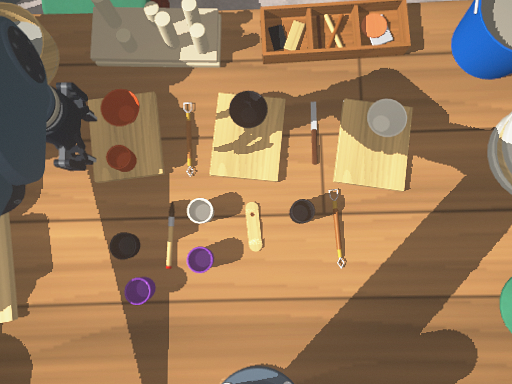

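The red cup stands on its board at (121,157) in the top view, clear of the bowl. Next is the low black cup.

```bash
python3 -m handwheel '[0.1,0,-2,-0.014,0,0,8.5, 0.2,0,-5,-0.014,0,0,8.5, 0.3,1,-9,-0.014,0,0,8.5, 0.4,3,-12.5,-0.014,0,0,8.5, 0.5,5,-16,-0.014,0,0,8.5, 0.6,6.5,-18.5,-0.014,0,0,8.5, 0.6,7,-19.8,-0.014,0,0,8.5, 0.6,7,-19.8,-0.014,0,0,8.5,0.6,7,-19.8,-0.014,0,0,8.5]'
python3 - <<'E'
from h import *
d=snap('wrist'); save(d,'w4.png');np.savez('w4.npz',**d)
E
python3 go.py 373 288 60
```

```text
t: 9.58
tcp_pos: [0.3688, 0.2867, 0.1359]
tool_rot: [0.504, -0.504, 0.496, -0.496]
force: [-0.5, -0.1, 0.5]
finger_gap: 0.995
t 9.63 p [0.3707 0.2873 0.1365] F [ 0.1 -0.2  1. ] gap 84.7 shift cm [-0.07  7.65  0.32] turn [ 0.012 -0.001 -0.   ]
```

View pics/w4.png

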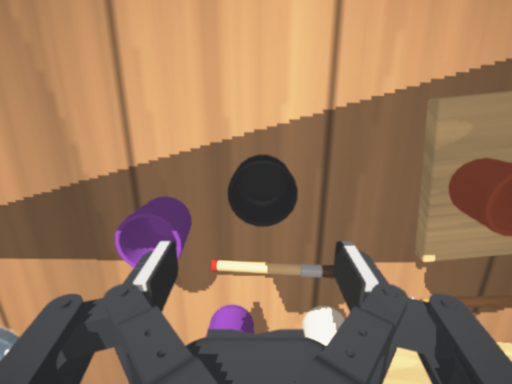

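The wrist view shows low black at (262,190) and purple at (150,235), near the left finger. I'll turn the jaws 20° away from the purple cup and check the rim position.

```bash
python3 - <<'E'
from wz import *
d=dict(np.load('w4.npz')); print(rim(d,262,190,.042,45)); print(rim(d,150,230,.058,45))
E
python3 go.py 373 288 60 -20
```

```text
(array([372.9, 289.4]), 60.7)
(array([277.7, 251.1]), 60.2)
t 9.63 p [0.3707 0.2873 0.1365] F [ 0.1 -0.2  1. ] gap 84.7 shift cm [-0.07  7.65  0.32] turn [0.012 0.348 0.002]
```

```bash
python3 -m handwheel '[-0.1,0,0.2,0.012,0.348,0,8.5, -0.1,2,0.2,0.012,0.348,0,8.5, -0.1,4,0.2,0.012,0.348,0,8.5, -0.1,6,0.2,0.012,0.348,0,8.5, -0.1,6,0.2,0.012,0.348,0,8.5, -0.1,6,0.2,0.012,0.348,0,8.5]'; python3 go.py 373 288.7 24 -20
```

```text
t: 10.13
tcp_pos: [0.3723, 0.288, 0.0764]
tool_rot: [0.406, -0.579, 0.58, -0.405]
force: [-0.9, 0.4, -0.2]
finger_gap: 0.997
t 10.13 p [0.3723 0.288  0.0764] F [-0.9  0.4 -0.2] gap 84.7 shift cm [-0.1   5.24  0.05] turn [ 0.001 -0.     0.002]
```

```bash
python3 -m handwheel '[-0.1,1.5,0,0,0,0,8.5, -0.1,3.5,0,0,0,0,8.5, -0.1,4.6,0,0,0,0,8.5, -0.1,5.2,0,0,0,0,8.5, -0.1,5.2,0,0,0,0,8.5, -0.1,5.2,0,0,0,0,8.5]'; python3 go.py 373 288.7 24 -20
```

```text
t: 10.63
tcp_pos: [0.3722, 0.2891, 0.0255]
tool_rot: [0.406, -0.579, 0.58, -0.405]
force: [0.2, -0.4, 0.6]
finger_gap: 1.0
t 10.63 p [0.3722 0.2891 0.0255] F [ 0.2 -0.4  0.6] gap 85.0 shift cm [0.01 0.15 0.09] turn [-0.001 -0.     0.001]
```

```bash
python3 -m handwheel '[0,0,0,0,0,0,6.8, 0,0,0,0,0,0,6.0, 0,0,0,0,0,0,5.2, 0,0,0,0,0,0,5, 0,0,0,0,0,0,5, 0,0,0,0,0,0,5, 0,0,0,0,0,0,5]' 30; python3 -m handwheel '[0,-1,0,0,0,0,5, 0,-3,0,0,0,0,5, 0,-6,0,0,0,0,5, 0,-10,0,0,0,0,5, 0,-13.5,0,0,0,0,5, 0,-16,0,0,0,0,5,0,-16,0,0,0,0,5]'; python3 go.py 373 288.7 24 -7
python3 - <<'E'
from h import *
d=snap('scene'); save(d,'s5.png'); print(manip.sense()['t'])
E
```

```text
t: 11.22
tcp_pos: [0.372, 0.2891, 0.0261]
tool_rot: [0.405, -0.579, 0.58, -0.406]
force: [0.2, -0.1, 7.1]
finger_gap: 0.68
t: 11.8
tcp_pos: [0.3739, 0.2906, 0.1904]
tool_rot: [0.402, -0.578, 0.58, -0.409]
force: [1.1, -0.5, -1.2]
finger_gap: 0.681
t 11.8 p [0.3739 0.2906 0.1904] F [ 1.1 -0.5 -1.2] gap 57.9 shift cm [ 0.3  16.64 -0.16] turn [-0.009 -0.226 -0.005]
11.85
```

View pics/s5.png

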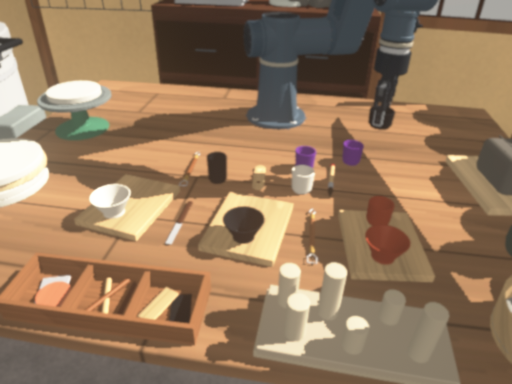

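The low black cup is held at (381,118). Carrying it to the black board, target (564.6, 54.9), jaws at -7°.

```bash
python3 go.py 564.6 54.9 150 -7
```

```text
t 11.85 p [0.3728 0.2899 0.1881] F [ 0.2  0.2 -1.2] gap 58.2 shift cm [15.54  3.89 26.04] turn [-0.005 -0.226 -0.002]
```

```bash
python3 -m handwheel '[1,0,1.6,-0.005,-0.226,0,5, 2.6,0,4.4,-0.005,-0.226,0,5, 4.6,0,7.8,-0.005,-0.226,0,5, 6.6,0,11,-0.005,-0.226,0,5, 8.6,0,14.4,-0.005,-0.226,0,5, 10.6,0,17.8,-0.005,-0.226,0,5, 12.6,1,21,-0.005,-0.226,0,5, 14.4,2,24.2,-0.005,-0.226,0,5, 15.3,3,25.7,-0.005,-0.226,0,5, 15.5,3.5,26,-0.005,-0.226,0,5]'; python3 -m handwheel '[0,0,0,0,0,0,5, 0,0,0,0,0,0,5, 0,0,0,0,0,0,5]';python3 go.py 564.6 54.9 50 -7
```

```text
t: 12.68
tcp_pos: [0.564, 0.0513, 0.1476]
tool_rot: [-0.47, 0.532, -0.529, 0.465]
force: [0.2, -0.5, -1.0]
finger_gap: 0.68
t: 12.93
tcp_pos: [0.561, 0.0558, 0.1497]
tool_rot: [-0.471, 0.531, -0.528, 0.466]
force: [-1.0, 0.7, -0.1]
finger_gap: 0.681
t 12.93 p [0.561  0.0558 0.1497] F [-1.   0.7 -0.1] gap 57.9 shift cm [0.03 9.97 0.45] turn [0.009 0.001 0.001]
```

```bash
python3 -m handwheel '[0,1,0.4,0.008,0,0,5, 0,3,0.4,0.008,0,0,5, 0,5.5,0.4,0.008,0,0,5, 0,7.5,0.4,0.008,0,0,5, 0,9,0.4,0.008,0,0,5, 0,9.6,0.4,0.008,0,0,5, 0,9.9,0.4,0.008,0,0,5, 0,9.9,0.4,0.008,0,0,5, 0,9.9,0.4,0.008,0,0,5]';python3 go.py 564.6 54.9 44 -7
```

```text
t: 13.68
tcp_pos: [0.5665, 0.0544, 0.052]
tool_rot: [0.468, -0.528, 0.531, -0.469]
force: [0.7, 0.7, -0.5]
finger_gap: 0.681
t 13.68 p [0.5665 0.0544 0.052 ] F [ 0.7  0.7 -0.5] gap 57.9 shift cm [-0.02  0.8  -0.2 ] turn [-0.004 -0.     0.002]
```

```bash
python3 -m handwheel '[0,0.2,-0.2,-0.004,0,0,5, 0,0.4,-0.2,-0.004,0,0,5, 0,0.55,-0.2,-0.004,0,0,5, 0,0.65,-0.2,-0.004,0,0,5, 0,0.65,-0.2,-0.004,0,0,5, 0,0.65,-0.2,-0.004,0,0,5]';python3 go.py 564.6 54.9 44 -7;python3 -m handwheel '[0,0.05,0,0,0,0,5, 0,0.1,0,0,0,0,5, 0,0.1,0,0,0,0,5]'
```

```text
t: 14.18
tcp_pos: [0.5641, 0.0541, 0.0445]
tool_rot: [-0.469, 0.53, -0.53, 0.467]
force: [0.1, 0.2, -1.1]
finger_gap: 0.687
t 14.18 p [0.5641 0.0541 0.0445] F [ 0.1  0.2 -1.1] gap 58.4 shift cm [-0.09  0.05  0.04] turn [ 0.002 -0.001  0.002]
t: 14.43
tcp_pos: [0.5642, 0.0541, 0.0442]
tool_rot: [0.469, -0.53, 0.53, -0.468]
force: [-2.3, -0.3, 4.5]
finger_gap: 0.687
```

Contact. Releasing and rising.

```bash
python3 -m handwheel '[0,0,0,0,0,0,6.0, 0,0,0,0,0,0,6.2, 0,0,0,0,0,0,6.6, 0,0,0,0,0,0,7.0, 0,0,0,0,0,0,7.3, 0,0,0,0,0,0,7.3, 0,0,0,0,0,0,7.3]'; python3 -m handwheel '[0,-1,0,0,0,0,7.3, 0,-3,0,0,0,0,7.3, 0,-6,0,0,0,0,7.3, 0,-9.5,0,0,0,0,7.3, 0,-13,0,0,0,0,7.3, 0,-15,0,0,0,0,7.3, 0,-15,0,0,0,0,7.3]'; python3 go.py 437.2 -108 150 0
```

```text
t: 15.02
tcp_pos: [0.5641, 0.0541, 0.0435]
tool_rot: [-0.469, 0.53, -0.53, 0.467]
force: [0.9, 0.1, 0.2]
finger_gap: 0.857
t: 15.6
tcp_pos: [0.5676, 0.0542, 0.1995]
tool_rot: [0.466, -0.527, 0.533, -0.47]
force: [-0.0, 0.3, 0.4]
finger_gap: 0.854
t 15.6 p [0.5676 0.0542 0.1995] F [-0.   0.3  0.4] gap 72.6 shift cm [ 17.69   4.87 -11.  ] turn [-0.01  -0.123  0.002]
```

```bash
python3 -m handwheel '[2,0,-1.3,-0.01,-0.123,0,8.5, 5,0,-3.3,-0.01,-0.123,0,8.5, 8.5,1,-5.5,-0.01,-0.123,0,8.5, 12,2,-7.5,-0.01,-0.123,0,8.5, 15,3,-9.5,-0.01,-0.123,0,8.5, 17,4.5,-10.7,-0.01,-0.123,0,8.5, 17.6,4.8,-10.9,-0.01,-0.123,0,8.5, 17.6,4.8,-10.9,-0.01,-0.123,0,8.5,17.6,4.8,-10.9,-0.01,-0.123,0,8.5]'
python3 - <<'E'
from h import *
d=snap('wrist'); save(d,'w6.png');np.savez('w6.npz',**d)
d=snap('top'); save(d,'t6.png')
E
python3 go.py 437.2 -108 90
```

```text
t: 16.35
tcp_pos: [0.4351, -0.107, 0.1461]
tool_rot: [-0.503, 0.503, -0.497, 0.497]
force: [0.5, -0.8, -0.4]
finger_gap: 0.997
t 16.45 p [ 0.4358 -0.1065  0.1465] F [0.4 0.4 0.1] gap 84.9 shift cm [0.14 5.65 0.2 ] turn [0.01  0.001 0.001]
```

View pics/w6.png

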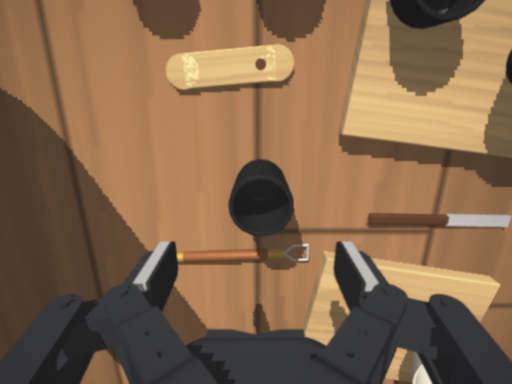

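View pics/t6.png

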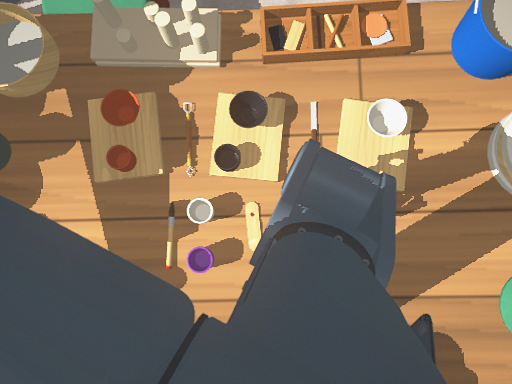

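The low black cup stands on the black board at (228,157). The tall black cup's rim is at (262,203) in the wrist view; I'll check it and descend.

```bash
python3 - <<'E'
from wz import *
d=dict(np.load('w6.npz')); print(rim(d,262,203,.072,45))
E
python3 -m handwheel '[0.1,1,0.1,0.01,0,0,8.5, 0.1,2.5,0.1,0.01,0,0,8.5, 0.1,4,0.1,0.01,0,0,8.5, 0.1,4,0.1,0.01,0,0,8.5, 0.1,4,0.1,0.01,0,0,8.5]'; python3 go.py 437.2 -108 42
```

```text
(array([ 437.9, -106.9]), 53.3)
t: 16.87
tcp_pos: [0.4356, -0.1071, 0.106]
tool_rot: [0.501, -0.5, 0.499, -0.5]
force: [1.5, 0.3, -0.7]
finger_gap: 0.998
t 16.87 p [ 0.4356 -0.1071  0.106 ] F [ 1.5  0.3 -0.7] gap 84.9 shift cm [0.09 6.4  0.18] turn [0.003 0.002 0.   ]
```

```bash
python3 -m handwheel '[0.1,1.5,0.2,0,0,0,8.5, 0.1,3.5,0.2,0,0,0,8.5, 0.1,5,0.2,0,0,0,8.5, 0.1,6.2,0.2,0,0,0,8.5, 0.1,6.4,0.2,0,0,0,8.5, 0.1,6.4,0.2,0,0,0,8.5, 0.1,6.4,0.2,0,0,0,8.5]'; python3 go.py 437.5 -107.5 42; python3 -m handwheel '[0,0,0,0,0,0,6.8, 0,0,0,0,0,0,6.0, 0,0,0,0,0,0,5.2, 0,0,0,0,0,0,4.4, 0,0,0,0,0,0,4.2, 0,0,0,0,0,0,4.2, 0,0,0,0,0,0,4.2,0,0,0,0,0,0,4.2]' 30
```

```text
t: 17.45
tcp_pos: [0.4377, -0.1091, 0.0428]
tool_rot: [0.501, -0.5, 0.5, -0.5]
force: [-0.0, -0.2, 0.7]
finger_gap: 0.996
t 17.45 p [ 0.4377 -0.1091  0.0428] F [-0.  -0.2  0.7] gap 84.7 shift cm [-0.16  0.08 -0.02] turn [0.001 0.001 0.002]
t: 18.12
tcp_pos: [0.4376, -0.1094, 0.0429]
tool_rot: [0.5, -0.5, 0.5, -0.5]
force: [0.8, 0.8, 6.0]
finger_gap: 0.587
```

```bash
python3 -m handwheel '[0,-1,0,0,0,0,4.2, 0,-3,0,0,0,0,4.2, 0,-6,0,0,0,0,4.2, 0,-10,0,0,0,0,4.2, 0,-13.5,0,0,0,0,4.2, 0,-16,0,0,0,0,4.2,0,-16,0,0,0,0,4.2,0,-16,0,0,0,0,4.2]'; python3 go.py 554.5 -24.5 155 -7
python3 - <<'E'
from h import *
d=snap('scene'); save(d,'s7.png')
E
```

```text
t: 18.78
tcp_pos: [0.4376, -0.1091, 0.2033]
tool_rot: [0.5, -0.499, 0.501, -0.5]
force: [0.3, -1.0, -1.5]
finger_gap: 0.592
t 18.78 p [ 0.4376 -0.1091  0.2033] F [ 0.3 -1.  -1.5] gap 50.4 shift cm [-8.48  4.82 11.69] turn [-0.001  0.122  0.002]
```

View pics/s7.png

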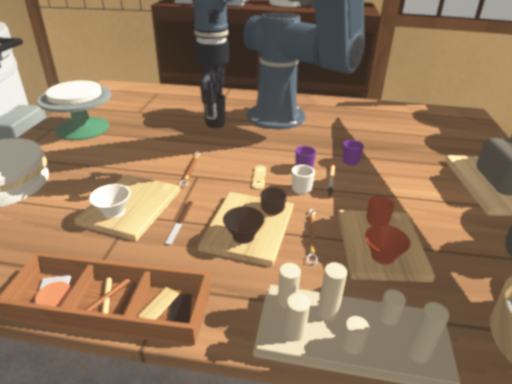

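```bash
python3 -m handwheel '[-1,0,1.4,0,0.122,0,4.2, -2.5,0,3.5,0,0.122,0,4.2, -4.2,1,5.8,0,0.122,0,4.2, -6,2,8.3,0,0.122,0,4.2, -7.5,3,10.3,0,0.122,0,4.2, -8.3,4,11.4,0,0.122,0,4.2, -8.5,4.8,11.7,0,0.122,0,4.2, -8.5,4.8,11.7,0,0.122,0,4.2, -8.5,4.8,11.7,0,0.122,0,4.2,-8.5,4.8,11.7,0,0.122,0,4.2]'; python3 go.py 554.5 -24.5 68 -7; python3 wz.py top 228 157 0.060 t8.png
```

```text
t: 19.67
tcp_pos: [0.5527, -0.0245, 0.1531]
tool_rot: [-0.47, 0.531, -0.529, 0.467]
force: [1.4, -0.1, -1.6]
finger_gap: 0.59
t 19.67 p [ 0.5527 -0.0245  0.1531] F [ 1.4 -0.1 -1.6] gap 50.2 shift cm [-0.03  8.51  0.22] turn [ 0.005 -0.001  0.001]Traceback (most recent call last):
  File "wz.py", line 12, in <module>
    print(rim(d,int(sys.argv[2]),int(sys.argv[3]),float(sys.argv[4])))
          ~~~^^^^^^^^^^^^^^^^^^^^^^^^^^^^^^^^^^^^^^^^^^^^^^^^^^^^^^^^
  File "wz.py", line 7, in rim
    k=1+np.argmax(st[1:,4]); ys,xs=np.where(lab==k)
        ~~~~~~~~~^^^^^^^^^^
    return _wrapfunc(a, 'argmax', axis=axis, out=out, **kwds)
    return bound(*args, **kwds)
ValueError: attempt to get argmax of an empty sequence
```

The arm blocks the top camera here. The low cup's release pose (564,54) gives the needed spacing, so I'll continue down.

```bash
python3 -m handwheel '[0,1,0.1,0.005,0,0,4.2, 0,2.8,0.1,0.005,0,0,4.2, 0,5,0.1,0.005,0,0,4.2, 0,6.8,0.1,0.005,0,0,4.2, 0,8,0.1,0.005,0,0,4.2, 0,8.5,0.1,0.005,0,0,4.2, 0,8.5,0.1,0.005,0,0,4.2, 0,8.5,0.1,0.005,0,0,4.2]';python3 go.py 554.5 -24.5 61 -7
```

```text
t: 20.38
tcp_pos: [0.5552, -0.0247, 0.0694]
tool_rot: [0.468, -0.528, 0.531, -0.469]
force: [-0.1, 0.1, -1.7]
finger_gap: 0.593
t 20.38 p [ 0.5552 -0.0247  0.0694] F [-0.1  0.1 -1.7] gap 50.4 shift cm [-0.01  0.84 -0.07] turn [-0.004 -0.001  0.001]
```

```bash
python3 -m handwheel '[0,0.2,0,-0.004,0,0,4.2, 0,0.4,0,-0.004,0,0,4.2, 0,0.55,0,-0.004,0,0,4.2, 0,0.65,0,-0.004,0,0,4.2, 0,0.65,0,-0.004,0,0,4.2, 0,0.65,0,-0.004,0,0,4.2]';python3 go.py 554.5 -24.5 61 -7;python3 -m handwheel '[0,0.05,0,0,0,0,4.2, 0,0.1,0,0,0,0,4.2, 0,0.1,0,0,0,0,4.2]'
```

```text
t: 20.88
tcp_pos: [0.5549, -0.0241, 0.0622]
tool_rot: [-0.469, 0.53, -0.529, 0.468]
force: [0.5, 0.5, -1.3]
finger_gap: 0.593
t 20.88 p [ 0.5549 -0.0241  0.0622] F [ 0.5  0.5 -1.3] gap 50.4 shift cm [ 0.04  0.12 -0.04] turn [0.001 0.    0.001]
t: 21.13
tcp_pos: [0.5549, -0.0241, 0.0611]
tool_rot: [-0.469, 0.53, -0.529, 0.468]
force: [-0.0, -0.1, -2.2]
finger_gap: 0.587
```

```bash
python3 -m handwheel '[0,0.05,0,0,0,0,4.2, 0,0.1,0,0,0,0,4.2, 0,0.1,0,0,0,0,4.2]'
```

```text
t: 21.38
tcp_pos: [0.555, -0.0241, 0.0609]
tool_rot: [0.469, -0.53, 0.53, -0.468]
force: [-1.2, 0.5, 4.1]
finger_gap: 0.59
```

Contact at 4.1 N. Releasing and rising.

```bash
python3 -m handwheel '[0,0,0,0,0,0,5.2, 0,0,0,0,0,0,5.4, 0,0,0,0,0,0,5.8, 0,0,0,0,0,0,6.2, 0,0,0,0,0,0,6.6, 0,0,0,0,0,0,6.6, 0,0,0,0,0,0,6.6]'; python3 -m handwheel '[0,-1,0,0,0,0,6.6, 0,-2.5,0,0,0,0,6.6, 0,-5,0,0,0,0,6.6, 0,-8.5,0,0,0,0,6.6, 0,-12,0,0,0,0,6.6, 0,-14,0,0,0,0,6.6, 0,-14,0,0,0,0,6.6]'; python3 go.py 444.8 114.8 145 0
```

```text
t: 21.97
tcp_pos: [0.555, -0.0242, 0.0602]
tool_rot: [-0.469, 0.53, -0.53, 0.468]
force: [-0.2, 1.0, 0.5]
finger_gap: 0.777
t: 22.55
tcp_pos: [0.5582, -0.0247, 0.206]
tool_rot: [0.467, -0.526, 0.533, -0.47]
force: [1.8, -0.3, 0.2]
finger_gap: 0.771
t 22.55 p [ 0.5582 -0.0247  0.206 ] F [ 1.8 -0.3  0.2] gap 65.6 shift cm [-12.48   5.94 -13.01] turn [-0.01  -0.122  0.003]
```

```bash
python3 -m handwheel '[-1.2,0,-1.3,-0.01,0.2,0,8.5, -3,0,-3,-0.01,0.2,0,8.5, -5.5,1,-5.7,-0.01,0.2,0,8.5, -8,2,-8.5,-0.01,0.2,0,8.5, -10.5,3.5,-11,-0.01,0.2,0,8.5, -12,5,-12.5,-0.01,0.2,0,8.5, -12.4,5.9,-12.9,-0.01,0.2,0,8.5, -12.4,5.9,-12.9,-0.01,0.2,0,8.5,-12.4,5.9,-12.9,-0.01,0.2,0,8.5]'
python3 - <<'E'
from h import *
d=snap('wrist'); save(d,'w9.png');np.savez('w9.npz',**d)
d=snap('top'); save(d,'t9.png')
E
python3 go.py 444.8 114.8 90 -20
```

```text
t: 23.3
tcp_pos: [0.4417, 0.1148, 0.1409]
tool_rot: [-0.417, 0.576, -0.571, 0.41]
force: [0.1, -0.6, 0.2]
finger_gap: 0.998
t 23.4 p [0.4434 0.1142 0.1417] F [-0.1 -0.5  0.1] gap 84.6 shift cm [-0.11  5.17  0.16] turn [0.009 0.026 0.002]
```

View pics/w9.png

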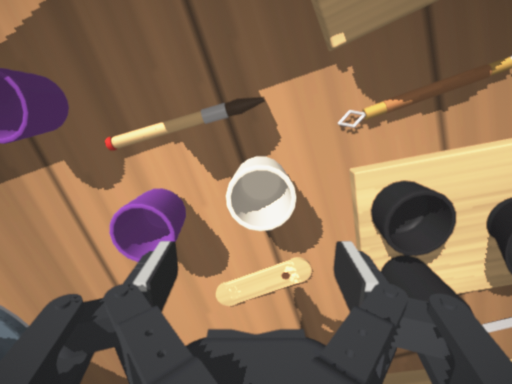

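View pics/t9.png

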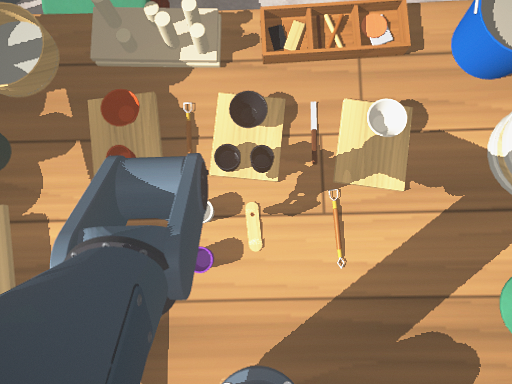

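Both black cups stand on their board at (228,158) and (262,158). The white cup's rim is at (262,198) in the wrist view, between the jaws.

```bash
python3 - <<'E'
from wz import *
d=dict(np.load('w9.npz')); print(rim(d,262,198,.058,45))
d=snap('top')
E
python3 -m handwheel '[0,1,0.1,0.01,0.026,0,8.5, 0,2.5,0.1,0.01,0.026,0,8.5, 0,4.5,0.1,0.01,0.026,0,8.5, 0,4.5,0.1,0.01,0.026,0,8.5, 0,4.5,0.1,0.01,0.026,0,8.5]'; python3 go.py 444.8 114.8 34 -20
```

```text
(array([445.6, 116.4]), 57.6)
t: 23.87
tcp_pos: [0.4429, 0.1138, 0.0961]
tool_rot: [0.407, -0.579, 0.579, -0.404]
force: [-0.1, 0.6, 0.1]
finger_gap: 0.997
t 23.87 p [0.4429 0.1138 0.0961] F [-0.1  0.6  0.1] gap 84.8 shift cm [-0.18  6.21  0.16] turn [ 0.002 -0.     0.003]
```

```bash
python3 -m handwheel '[-0.2,1.5,0.2,0,0,0,8.5, -0.2,3.5,0.2,0,0,0,8.5, -0.2,5,0.2,0,0,0,8.5, -0.2,6,0.2,0,0,0,8.5, -0.2,6.2,0.2,0,0,0,8.5, -0.2,6.2,0.2,0,0,0,8.5, -0.2,6.2,0.2,0,0,0,8.5]'; python3 go.py 445.2 115.6 34 -20; python3 -m handwheel '[0,0,0,0,0,0,6.8, 0,0,0,0,0,0,6.0, 0,0,0,0,0,0,5.2, 0,0,0,0,0,0,4.6, 0,0,0,0,0,0,4.6, 0,0,0,0,0,0,4.6, 0,0,0,0,0,0,4.6,0,0,0,0,0,0,4.6]' 30
```

```text
t: 24.45
tcp_pos: [0.4457, 0.1154, 0.0349]
tool_rot: [0.406, -0.578, 0.58, -0.405]
force: [0.4, -0.6, -0.1]
finger_gap: 0.995
t 24.45 p [0.4457 0.1154 0.0349] F [ 0.4 -0.6 -0.1] gap 84.6 shift cm [-0.    0.09 -0.05] turn [-0.001  0.001  0.002]
t: 25.12
tcp_pos: [0.4454, 0.1155, 0.0351]
tool_rot: [0.406, -0.578, 0.58, -0.405]
force: [-0.2, -0.6, 5.1]
finger_gap: 0.641
```

```bash
python3 -m handwheel '[0,-1,0,0,0,0,4.6, 0,-3,0,0,0,0,4.6, 0,-6,0,0,0,0,4.6, 0,-10,0,0,0,0,4.6, 0,-14,0,0,0,0,4.6, 0,-17,0,0,0,0,4.6,0,-17,0,0,0,0,4.6,0,-17,0,0,0,0,4.6]'; python3 go.py 534 -273.1 170 -10
python3 - <<'E'
from h import *
d=snap('scene'); save(d,'s10.png')
E
```

```text
t: 25.78
tcp_pos: [0.446, 0.1159, 0.2064]
tool_rot: [0.405, -0.578, 0.58, -0.407]
force: [-1.2, -0.5, -1.2]
finger_gap: 0.634
t 25.78 p [0.446  0.1159 0.2064] F [-1.2 -0.5 -1.2] gap 53.9 shift cm [33.57  3.75 21.51] turn [-0.004 -0.173  0.001]
```

View pics/s10.png

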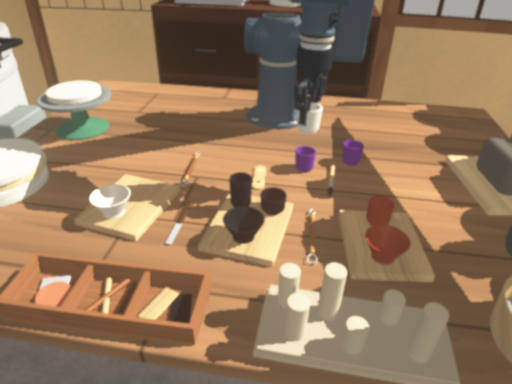

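The white cup is held at (310,117). The black cups and both purple cups are undisturbed. Carrying it to the white board, target (534, -273).

```bash
python3 -m handwheel '[1.2,0,0.8,0,-0.03,0,4.6, 3.7,0,2.4,0,-0.06,0,4.6, 7,0,4.5,0,-0.09,0,4.6, 10.2,0,6.5,0,-0.12,0,4.6, 13.5,0,8.6,0,-0.15,0,4.6, 16.8,0,10.7,0,-0.173,0,4.6, 20,0,12.8,0,-0.173,0,4.6, 23.3,0,14.9,0,-0.173,0,4.6, 26,0,16.6,0,-0.173,0,4.6, 28,0,17.9,0,-0.173,0,4.6]'; python3 go.py 534 -273.1 170 -10
```

```text
t: 26.67
tcp_pos: [0.5172, -0.211, 0.2021]
tool_rot: [-0.455, 0.543, -0.541, 0.452]
force: [-0.2, 0.2, -0.9]
finger_gap: 0.642
t 26.67 p [ 0.5172 -0.211   0.2021] F [-0.2  0.2 -0.9] gap 54.6 shift cm [5.81 3.21 2.76] turn [ 0.005 -0.003  0.001]
```

```bash
python3 -m handwheel '[1.5,0.5,0.7,0.005,0,0,4.6, 3.5,1,1.7,0.005,0,0,4.6, 5,2,2.4,0.005,0,0,4.6, 5.6,3,2.7,0.005,0,0,4.6, 5.6,4,2.7,0.005,0,0,4.6,5.6,4,2.7,0.005,0,0,4.6,5.6,4,2.7,0.005,0,0,4.6]'; python3 go.py 534 -273.1 60 -10
```

```text
t: 27.25
tcp_pos: [0.5334, -0.2661, 0.163]
tool_rot: [-0.455, 0.542, -0.541, 0.455]
force: [0.4, -0.3, -0.7]
finger_gap: 0.634
t 27.25 p [ 0.5334 -0.2661  0.163 ] F [ 0.4 -0.3 -0.7] gap 53.9 shift cm [ 0.69 10.3   0.19] turn [ 0.001  0.    -0.001]
```

```bash
python3 -m handwheel '[0.4,1,0.1,0,0,0,4.6, 0.5,3,0.1,0,0,0,4.6, 0.5,5.5,0.1,0,0,0,4.6, 0.5,7.8,0.1,0,0,0,4.6, 0.5,9.4,0.1,0,0,0,4.6, 0.5,10.2,0.1,0,0,0,4.6, 0.5,10.2,0.1,0,0,0,4.6, 0.5,10.2,0.1,0,0,0,4.6]'; python3 go.py 534 -273.1 53 -10
```

```text
t: 27.92
tcp_pos: [0.5356, -0.2736, 0.063]
tool_rot: [0.454, -0.54, 0.543, -0.455]
force: [1.8, -0.1, -1.2]
finger_gap: 0.638
t 27.92 p [ 0.5356 -0.2736  0.063 ] F [ 1.8 -0.1 -1.2] gap 54.2 shift cm [-0.02  1.   -0.17] turn [-0.004  0.     0.002]
```

```bash
python3 -m handwheel '[0,0.2,-0.1,-0.003,0,0,4.6, 0,0.45,-0.1,-0.003,0,0,4.6, 0,0.65,-0.1,-0.003,0,0,4.6, 0,0.75,-0.1,-0.003,0,0,4.6, 0,0.8,-0.1,-0.003,0,0,4.6, 0,0.8,-0.1,-0.003,0,0,4.6]';python3 -m handwheel '[0,0.05,0,0,0,0,4.6, 0,0.1,0,0,0,0,4.6, 0,0.1,0,0,0,0,4.6]'
```

```text
t: 28.42
tcp_pos: [0.5344, -0.2736, 0.055]
tool_rot: [0.455, -0.541, 0.543, -0.454]
force: [0.4, 0.4, -1.2]
finger_gap: 0.643
t: 28.67
tcp_pos: [0.5343, -0.2736, 0.0538]
tool_rot: [0.455, -0.541, 0.542, -0.454]
force: [-0.0, 1.1, -1.1]
finger_gap: 0.641
```

```bash
python3 -m handwheel '[0,0.05,0,0,0,0,4.6, 0,0.1,0,0,0,0,4.6, 0,0.1,0,0,0,0,4.6]'
```

```text
t: 28.92
tcp_pos: [0.5344, -0.2736, 0.0532]
tool_rot: [0.455, -0.541, 0.543, -0.454]
force: [-0.8, 1.1, 2.6]
finger_gap: 0.641
```

```bash
python3 -m handwheel '[0,0,0,0,0,0,5.6, 0,0,0,0,0,0,5.8, 0,0,0,0,0,0,6.2, 0,0,0,0,0,0,6.6, 0,0,0,0,0,0,7.0, 0,0,0,0,0,0,7.0, 0,0,0,0,0,0,7.0]'; python3 -m handwheel '[0,-1,0,0,0,0,7, 0,-3,0,0,0,0,7, 0,-6,0,0,0,0,7, 0,-10,0,0,0,0,7, 0,-14,0,0,0,0,7, 0,-18,0,0,0,0,7, 0,-18,0,0,0,0,7]'; python3 go.py 300 -350 240 -10
```

```text
t: 29.5
tcp_pos: [0.5344, -0.2736, 0.0528]
tool_rot: [0.455, -0.541, 0.543, -0.454]
force: [-0.0, -0.4, 0.2]
finger_gap: 0.823
t: 30.08
tcp_pos: [0.5384, -0.276, 0.2426]
tool_rot: [0.453, -0.535, 0.549, -0.455]
force: [1.5, -1.5, 0.6]
finger_gap: 0.817
t 30.08 p [ 0.5384 -0.276   0.2426] F [ 1.5 -1.5  0.6] gap 69.5 shift cm [ 11.42  -0.   -22.19] turn [-0.017 -0.     0.011]
```

Clearing the view for the final check.

```bash
python3 -m handwheel '[2,0,-3,0,0,0,7, 4,0,-6.5,0,0,0,7, 6,0,-10,0,0,0,7, 8,0,-14,0,0,0,7, 9.5,0,-17,0,0,0,7, 11,0,-19,0,0,0,7, 11,0,-19,0,0,0,7, 11,0,-19,0,0,0,7, 11,0,-19,0,0,0,7]'
python3 - <<'E'
from wz import *
d=snap('top'); save(d,'t11.png'); np.savez('t11.npz',**d)
e=snap('scene'); save(e,'s11.png')
B={'black':((619.1,7.6),-7.1),'white':((593.3,-283),-9.5),'red':((627.7,297.7),5.8)}
L=lambda b,c:(np.array([[np.cos(np.deg2rad(-B[b][1])),-np.sin(np.deg2rad(-B[b][1]))],[np.sin(np.deg2rad(-B[b][1])),np.cos(np.deg2rad(-B[b][1]))]])@(np.array(c)-B[b][0])).round(1)
for n,b,u,v,h,r in [('bl','black',228,158,.060,20),('bt','black',262,158,.090,20),('r','red',121,158,.070,20),('w','white',355,160,.076,30),('Bb','black',248,109,.066,32),('Bw','white',387,117,.066,32),('Br','red',120,107,.066,32)]:
    try: c,D=rim(d,u,v,h,r); print(n,c,D,'local',L(b,c))
    except Exception as ex: print(n,ex)
E
```

```text
t: 30.83
tcp_pos: [0.3284, -0.3486, 0.2334]
tool_rot: [0.455, -0.541, 0.543, -0.454]
force: [0.2, 0.7, -0.8]
finger_gap: 0.823
bl [563.2  53.6] 59.8 local [-61.2  38.7]
bt [554.6 -23. ] 52.3 local [-60.2 -38.3]
r [566.5 291.2] 55.7 local [-61.5  -0.3]
w [ 533.3 -270.7] 56.7 local [-61.2   2.2]
Bb [668.8   4.3] 86.3 local [49.7  2.9]
Bw [ 639.9 -300.5] 88.3 local [48.8 -9.6]
Br [680.3 292.4] 88.3 local [ 51.8 -10.6]
```

View pics/t11.png

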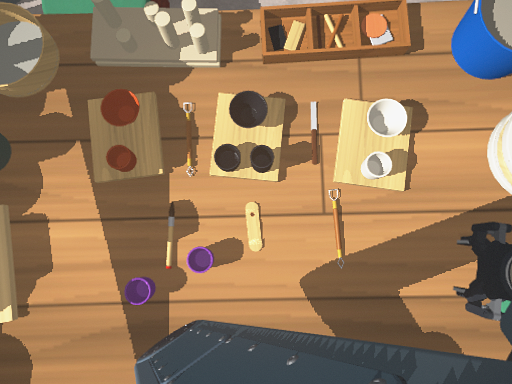

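View pics/s11.png

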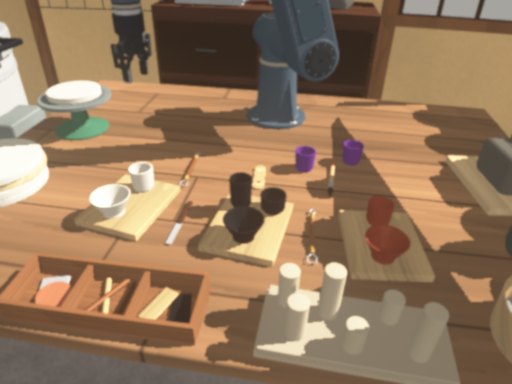

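Top view: red (121,158), low black (228,158), tall black (262,158) and white (376,165) are all upright on the right boards. The bowls haven't moved and the gripper is clear. Handing in.

```bash
python3 -m handwheel '[0,0,0,0,0,0,7, 0,0,0,0,0,0,7, 0,0,0,0,0,0,7]'; python3 -c "
from station import manip
print(manip.sign_off())"
```

```text
t: 31.18
tcp_pos: [0.3286, -0.348, 0.2328]
tool_rot: [0.455, -0.541, 0.542, -0.454]
force: [-0.0, 0.4, -0.5]
finger_gap: 0.82
the job is handed in; nothing more can be done
None
```

All four cups are standing upright on the boards with the bowls of the same clay, and I handed the job in at about 31 s. I moved them one at a time (red, low black, tall black, white). Each was set down until light contact, reading under 5 N, before I let go.

- **Position:** in the last top view each cup's rim measured at its expected height and within about 2 mm of its expected size. Their centres are about 61 mm from the board middle on the robot's side, so every foot is wholly on its board, at least about 15 mm from the edge.
- **Gaps from above:** about 21 mm between the two black cups, and roughly 30 mm or more from each cup to its bowl.
- **Left alone:** all three bowls measured exactly where they were at the start. Neither purple cup was touched.
- **One failed check:** I tried to measure the low black cup while placing the tall one, but the arm blocked the top camera. The final pictures covered it, and no checks disagreed.

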